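# Turn up the stirring hotplate by four clicks and start it

### The job

With a closed fingertip, push the orange lug of the hotplate's black click-stop dial round clockwise (seen from above) exactly four clicks on from where it stands now, and leave it resting in that fourth click. Then press the green button fully down and let it come back up. Do not press green before the dial is set, never press the red button, do not pinch the lug, and do not shift or pick up any of the things standing around.

Things in the scene. Friction and masses are not known exactly. Their poses are not given: they have to be found in the camera images.
- hotplate: white stirring hotplate fixed on the bench, 260 x 360 mm, flat deck 80 mm above the bench. Origin at the centre of its underside; x to its rear (away from the robot), y to its left, z up. In this frame the dial axis is at x -30, y -90 mm; the two buttons are at x -55 mm, y +55 and +125 mm (which is green varies); a steel heating plate 100 x 100 mm at x +70, y +115 mm stands 8 mm above the deck with a beaker on it; a small weight stands on the deck near x +65, y 0 mm
- dial_axis (a point): point on the dial's vertical axis of rotation, at half the lug's height (26 mm above the deck). The dial is a black disc of 110 mm diameter whose flat top is 13 mm above the deck; nothing but the lug stands on it
- lug (a point): point in the orange finger lug, 40 mm from the dial axis at half its height (26 mm above the deck). The lug is a radial bar 14 mm thick, reaching from 17 to 51 mm from the axis, upright from the disc's top (13 mm above the deck) to 39 mm above the deck, with a white line on top. x points radially outwards; the clockwise push goes against its y side (the +y face, 7 mm from this point, is the one to push, towards -y)
- dial (a joint): dial angle in rad, 0 in the click where it starts, grows clockwise seen from above; a click every 0.5236 rad (30 degrees), marked by ticks round the disc: two clicks back and seven forward to hard stops. Pushed at the lug it takes about 4 to 7 N to leave a click; past half-way the push falls off and it snaps on to the next click by itself and stays there
- start_top (a point): centre of the top of the green button: cap 26 mm in diameter in a small grey housing on the deck, travel 6 mm downwards, sprung, about 5 N when fully down; it springs back up
- start (a joint): green button travel in m, 0 up, 0.006 fully down
- stop_top (a point): centre of the top of the red button, same make, not to be pressed; the two are 70 mm apart
- stop (a joint): red button travel in m, 0 up, 0.006 fully down
- beaker: open glass beaker, 60 mm wide, 65 mm high, on the steel heating plate; origin at its underside; bystander
- weight: brass weight with a knob, 30 mm wide, 38 mm high, on the deck; origin at its underside; bystander
- bowl: steel bowl, 100 mm wide, 45 mm high, on the bench right of the hotplate; bystander
- jar: closed jar with a blue cap, 60 mm wide, 80 mm high, on the bench left of the hotplate; bystander
- spatula: steel spatula about 180 mm long lying on the bench left of the hotplate; bystander
- vial: small amber bottle with a red cap, 36 mm wide, 60 mm high, on the bench right of the hotplate; bystander

How it is judged:
By the outcome, as a careful person would: the job done as asked, in the order asked, and still so for the second after the job is handed in, with the robot touching nothing.
It also fails if it takes over 48 s, if anything falls off the work surface, if the arm or the gripper's body presses on something with over 40 N, if the wrist force passes 120 N, or if a joint passes its speed limit or range.

### The arm

A 6-joint arm with a two-finger parallel gripper is mounted at the origin on the work surface. World frame = base frame: x ahead of the robot, y to its left, z up, the work surface at z = 0. Lengths are in m, angles in rad, forces in N, time in s.
With the tool pointing down it reaches from about 0.4 to 0.825 m from the base axis. Payload 7 kg.
Tool frame: the origin (TCP) lies on the centre line of the jaws, within the pads' length; the fingertips stand 22 mm ahead of it and the grasp point (between the pads) lies 3 mm ahead of it; z points along the fingers, y is the line along which they close (so a half turn about z gives the same grasp; the last joint's range is limited). The gripper opens to 88 mm and grips with 3 to 60 N. Pads are 19 mm wide; open, the fingers measure 130 mm over their backs; the gripper's body (78 mm by 193 mm) begins 47 mm behind the grasp point.
Start: joints at [-1.019, 0.359, 0.012, 0, -1.224, -0.288], TCP at [0.176, -0.652, 0.249] pointing down, gripper open.
Joint ranges: [-3.07, 3.07], [-1.43, 2.12], [-1.02, 1.25], [-3.03, 1.67], [-3.05, -0], [-3.03, 3.03]. Speed limits (rad/s): [2.39, 2.39, 3.01, 3.14, 3.14, 3.14].

### API

Orientations are given as [roll, pitch, yaw] about the fixed x, y, z axes, in that order (R = Rz(yaw) Ry(pitch) Rx(roll)).
In Python, from station import monitor, viewer, order gives the robot as it stands. The module is installed in compiled form; this text tells all that it offers.
- The arm moves only by the tool servo_tool, never from a script. Its argument "targets" is a list of rows, each an object with "angular": the turn, a rotation vector about the tool's x, y, z in degrees, a list of three; "xyz": the shift along the tool's x, y, z in cm, a list of three; "claw": the finger opening in cm, from 0 to 8.76. A call has 1 to 20 rows; each row shifts and turns the commanded pose from where the row before left it, along the tool's axes as they then stand; what a row does not reach is not made up. A row lasts 1/10 s, in which the tool goes at most 50 mm and 8.59 degrees, less where a joint would pass 70% of its speed; a pose out of reach is approached as far as the arm can. A call is refused whole if a number of a shift passes 5 or a number of a turn 8.59, either way. A call with a gripper value outside its range is refused whole. The fingers move at their own pace and stop on an object; "force" is the grip in N (left out, the last holds). Time passes only in rows, so rows that do not move let the fingers close. It gives the time, the measured TCP pose, the force, the opening and the grip force at its end, in the units of the state.
- monitor.get_state(): the state, without advancing time (a new reading comes with each control period).
- viewer.grab_frame(name): name is "scene" or "top"; returns a dict with "color" (420x560x3 uint8, blue, green, red), "fovy" (degrees; the focal length in pixels is half the picture's height over the tangent of half this angle, whatever the lens; pixels are square), "cx", "cy" (the principal point, pixels), "k1" (the pictures are not rectified: a ray, as slopes to the right and down, at radius r is drawn at 1 + k1 r^2 times it, then the intrinsics apply), "R" (3x3) and "t" (3): a world point X has camera coordinates R X + t. Camera axes: x right, y down, z forward; pixel columns grow to the right and rows downward; lengths in m; the calibration is good to about 2 mm. A picture is of the moment at which its call begins. There is no depth.
- order.job_done(): hands the job in; it is judged then, once.
The state is a dict: "t": time; "q": joint angles; "qd": joint speeds; "joint_efforts": joint torques, N m; "eef_pos": TCP position; "ee_rot": TCP orientation; "force": force on the tool from outside, world axes, zero at the start; "moment": the same for the moment, N m; "width": finger opening in m; "gripper_force": force on a finger pad.
Only numpy, scipy, OpenCV 4.12 (cv2) and the standard library are available. Lean on these libraries where they do the work, as an engineer would, in place of code of your own. Each camera call takes 0.05 s, during which the arm holds its last target. There are 200 camera calls.

## Working session

There is one attempt and no reset: what is moved stays moved. The work goes in short steps, Python scripts to look and compute and a tool call to move; the robot and the scene stay as the last step left them, time stands still between calls to the robot, and variables do not carry over. Pictures are saved under pics/ and viewed, at most 10 in all, crops included, and the job is handed in when it is done.

Besides the shell and the picture viewer there is one more tool, called after "Call:" by a JSON object that holds its "api" and its "payload". servo_tool: Moves the arm, as the interface text tells. Its arguments: {"type":"object","properties":{"targets":{"type":"array"},"force":{"type":"number"}},"required":["targets"]}

```bash
mkdir -p pics; cat > h.py <<'E'
import numpy as np, cv2
from station import monitor, viewer, order
def K(f):
    h,w=f["color"].shape[:2]; fl=h/2/np.tan(np.radians(f["fovy"])/2); return fl
def ray(f,u,v):
    fl=K(f); d=np.array([(u-f["cx"])/fl,(v-f["cy"])/fl]); s=d.copy()
    for _ in range(30): s=d/(1+f["k1"]*(s@s))
    R=np.array(f["R"]); return -R.T@np.array(f["t"]), R.T@np.array([s[0],s[1],1])
def onz(f,u,v,z):
    o,d=ray(f,u,v); return o+d*(z-o[2])/d[2]
def proj(f,X):
    c=np.array(f["R"])@np.array(X)+np.array(f["t"]); s=c[:2]/c[2]; s=s*(1+f["k1"]*(s@s)); return s*K(f)+[f["cx"],f["cy"]]
E
python3 - <<'E'
from h import *
print(monitor.get_state())
for n in("scene","top"):
    f=viewer.grab_frame(n); cv2.imwrite(f"pics/{n}0.png",f["color"]); print(n,{k:v for k,v in f.items() if k!="color"})
E
```

```text
{'t': 0.0, 'q': array([-1.01888258e+00,  3.59371643e-01,  1.10584444e-02, -3.66232186e-04,
       -1.22410084e+00, -2.88116691e-01]), 'qd': array([-0.00113495, -0.00152401,  0.00055947,  0.00028818,  0.00040974,
        0.00048511]), 'joint_efforts': array([ 7.59967352e-04, -5.82717168e+01,  2.93048912e+01,  6.99686229e+00,
        6.63730607e-03, -1.76099911e-04]), 'eef_pos': array([ 0.17587712, -0.65120947,  0.24762944]), 'ee_rot': array([ 3.13994379e+00, -1.29623981e-04, -2.87792021e+00]), 'force': array([ 0.31930979, -0.66821637, -1.31051168]), 'moment': array([-0.06801928, -0.03120038, -0.03781485]), 'gripper_force': 0.0, 'width': 0.08766786348613874}
scene {'fovy': 46.494911903920396, 'cx': 275.2396104439026, 'cy': 210.99130103042688, 'k1': -0.11061484609356542, 'R': array([[-0.30495426,  0.95235746, -0.00426204],
       [ 0.81832355,  0.25974073, -0.51271954],
       [-0.48718525, -0.15984374, -0.85854558]]), 't': array([ 0.10757382, -0.43635352,  1.42991435])}
top {'fovy': 52.84609057653443, 'cx': 279.8696504959022, 'cy': 208.34037777142794, 'k1': -0.06779761527425845, 'R': array([[ 0.01222937, -0.99992323, -0.00199322],
       [-0.9918682 , -0.01187827, -0.12671378],
       [ 0.12668037,  0.00352664, -0.99193732]]), 't': array([0.04134483, 0.5558513 , 1.12725167])}
```

View pics/top0.png

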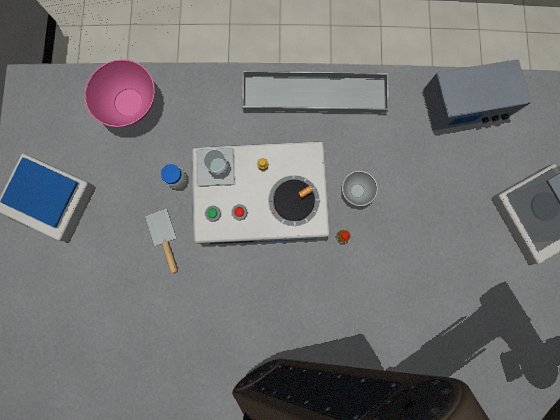

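View pics/scene0.png

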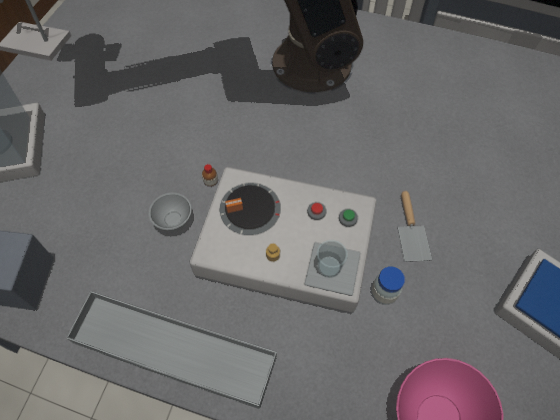

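The top view shows the dial at about (294,200) with its lug pointing up-right at (306,192). Green is at (213,213), red at (239,212), and the hotplate is nearly square to the base.

```bash
cat > meas.py <<'E'
from h import *
def blobs(m,amin=15):
    n,l,s,c=cv2.connectedComponentsWithStats(m.astype(np.uint8)); return [(s[i,4],c[i],l==i) for i in range(1,n) if s[i,4]>=amin]
def near(m,f,X,r=14):
    p=proj(f,X); b=[x for x in blobs(m) if np.hypot(*(x[1]-p))<r]; return max(b,key=lambda x:x[0]) if b else None
def masks(f):
    h,s,v=cv2.split(cv2.cvtColor(f["color"],cv2.COLOR_BGR2HSV)); h=h.astype(int)
    return dict(orange=(h>=4)&(h<=18)&(s>130)&(v>110),green=(h>45)&(h<90)&(s>110),red=((h<4)|(h>174))&(s>130)&(v>100),black=(v<60))
def lugpts(f,c,z=.119):
    m=masks(f)["orange"]; b=near(m,f,[c[0],c[1],z],28)
    if b is None: return None
    ys,xs=np.nonzero(b[2]); P=np.array([onz(f,x,y,z)[:2] for x,y in zip(xs,ys)]); g=P.mean(0); return g,len(P),np.degrees(np.arctan2(*(g-c[:2])[::-1]))
E
python3 - <<'E'
from meas import *
F={n:viewer.grab_frame(n) for n in("scene","top")}
g0={}
for n,f in F.items():
    M=masks(f)
    for c in("green","red","orange"):
        for a,p,_ in blobs(M[c]): 
            X=onz(f,*p,.1)
            if .35<X[0]<.85 and abs(X[1])<.3: print(n,c,a,p.round(1),X.round(4))
    # dial disc: black blob near
    px=(294,200) if n=="top" else (250,208)
    bl=[b for b in blobs(M["black"],200) if np.hypot(*(b[1]-px))<15]
    for a,p,m in bl:
        cs,_=cv2.findContours(m.astype(np.uint8),0,2); hull=cv2.convexHull(cs[0])[:,0]
        W=np.array([onz(f,u,v,.093)[:2] for u,v in hull])
        c,r=cv2.minEnclosingCircle((W*1000).astype(np.float32)); e=cv2.fitEllipse((W*1000).astype(np.float32)); print(n,"disc",a,c,r,e)
    # deck
    h,s,v=cv2.split(cv2.cvtColor(f["color"],cv2.COLOR_BGR2HSV)); 
    m=((v>205)&(s<40))
    bl=[b for b in blobs(m,5000) ]
    for a,p,mm in bl:
        cs,_=cv2.findContours(mm.astype(np.uint8),0,2); W=np.array([onz(f,u,v,.08)[:2] for u,v in max(cs,key=len)[:,0]])*1000
        print(n,"deck",a,cv2.minAreaRect(W.astype(np.float32)))
E
```

```text
scene green 78 [348.6 214.3] [0.5335 0.2239 0.1   ]
scene red 37 [207.4 167.2] [ 0.5092 -0.1124  0.1   ]
scene red 93 [316.8 207.8] [0.5386 0.1543 0.1   ]
scene orange 18 [208.9 174.9] [ 0.5281 -0.1009  0.1   ]
scene orange 27 [233.1 199.8] [ 0.574  -0.0255  0.1   ]
scene orange 42 [233.5 204.2] [ 0.5844 -0.0207  0.1   ]
scene disc 1465 (574.2935180664062, 13.037775993347168) 55.80369567871094 ((574.7874755859375, 12.1996431350708), (107.16805267333984, 111.2563247680664), 114.3698959350586)
top green 72 [211.9 212.7] [0.5335 0.2244 0.1   ]
top red 73 [238.7 211.3] [0.538  0.1547 0.1   ]
top red 30 [344.8 235.4] [ 0.4786 -0.1206  0.1   ]
top orange 28 [303.8 189.6] [ 0.5972 -0.0139  0.1   ]
top orange 30 [305.7 193. ] [ 0.5881 -0.019   0.1   ]
top orange 57 [343.5 234.8] [ 0.4802 -0.1171  0.1   ]
top disc 1222 (570.5733642578125, 11.906481742858887) 54.530521392822266 ((570.771484375, 11.922953605651855), (106.21871185302734, 108.53498840332031), 100.24006652832031)
```

```bash
cat >> h.py <<'E'
from scipy.spatial.transform import Rotation as Ro
def delta(p,yaw_deg,s=None):
    """shift (cm, present tool axes) and yaw change to a tool-down pose"""
    s=s or monitor.get_state(); R=Ro.from_euler("xyz",s["ee_rot"])
    d=R.inv().apply(np.array(p)-s["eef_pos"])*100
    rv=(R.inv()*Ro.from_euler("xyz",[180,0,yaw_deg],degrees=True)).as_rotvec(degrees=True)
    print("now",s["t"],s["eef_pos"].round(4),np.degrees(s["ee_rot"]).round(2),"F",s["force"].round(1),"w",s["width"]); print("shift cm",d.round(2),"rotvec deg",rv.round(2))
E
python3 - <<'E'
from meas import *
c=np.array([.5725,.0115]); g=[.5335,.2241,.1]; r=[.538,.1545,.1]
for n in("scene","top"):
    f=viewer.grab_frame(n)
    m=masks(f)["orange"].astype(np.uint8); m=cv2.morphologyEx(m,cv2.MORPH_CLOSE,np.ones((3,3)))
    p0=proj(f,[c[0],c[1],.11]); b=min(blobs(m,30),key=lambda x:np.hypot(*(x[1]-p0)))
    print(n,b[0],b[1],[onz(f,*b[1],z)[:2].round(4) for z in(.106,.119)])
    x=onz(f,*b[1],.112)[:2]-c; print("az",np.degrees(np.arctan2(x[1],x[0])),"r",np.hypot(*x))
    if n=="top":
        u,v=proj(f,[*c,.093]).astype(int); I=f["color"][v-40:v+40,u-40:u+40]; cv2.imwrite("pics/dial.png",cv2.resize(I,None,fx=7,fy=7,interpolation=cv2.INTER_CUBIC)); print("crop origin",u-40,v-40)
a=np.radians(-56.3); e=np.array([np.cos(a),np.sin(a)]); t=np.array([-e[1],e[0]])
P=c+.042*e+.034*t; print(P); delta([*P,.2],33.7)
E
```

```text
scene 103 [233.16504854 202.27184466] [array([ 0.5834, -0.0214]), array([ 0.5906, -0.0176])]
az -65.47964459959675 r 0.03424209282114969
top 82 [304.97560976 191.26829268] [array([ 0.5918, -0.0168]), array([ 0.5896, -0.0161])]
az -56.899786535665676 r 0.03340754275550839
crop origin 253 159
[ 0.62408991 -0.00457736]
now 0.3 [ 0.176  -0.6515  0.2482] [ 179.97   -0.   -164.89] F [ 0.8  0.5 -0.1] w 0.08787503074439507
shift cm [-60.13  50.77   4.85] rotvec deg [ 0.0000e+00 -5.0000e-02  1.6141e+02]
```

View pics/dial.png

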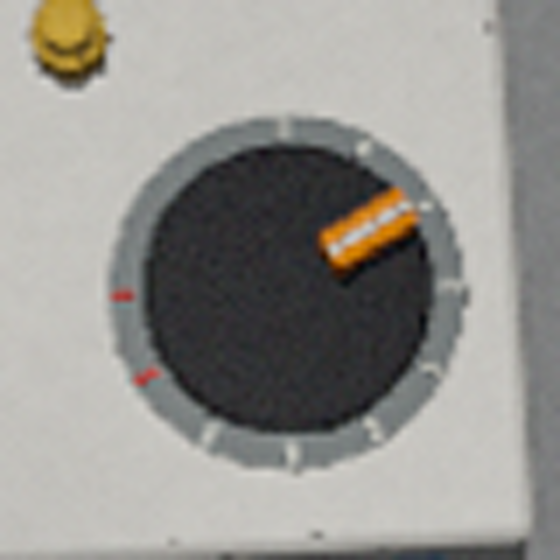

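The lug lines up with its tick, at azimuth about −57°. Four ticks clockwise is the bottom tick, pointing straight at the robot, at crop (293,455). I'll go above the push side of the lug with the fingers closing.

Call:
{"api": "servo_tool", "payload": {"targets": [{"xyz":[-3.5,3.0,0],"angular":[0,0,0],"claw":0},{"xyz":[-3.5,3.0,0],"angular":[0,0,0],"claw":0},{"xyz":[-3.5,3.0,0],"angular":[0,0,0],"claw":0},{"xyz":[-3.5,3.0,0],"angular":[0,0,0],"claw":0},{"xyz":[-3.5,3.0,0],"angular":[0,0,0],"claw":0},{"xyz":[-3.5,3.0,0],"angular":[0,0,0],"claw":0},{"xyz":[-3.5,3.0,0],"angular":[0,0,0],"claw":0},{"xyz":[-3.5,3.0,0],"angular":[0,0,0],"claw":0},{"xyz":[-3.5,3.0,0],"angular":[0,0,0],"claw":0},{"xyz":[-3.5,3.0,0],"angular":[0,0,0],"claw":0},{"xyz":[-3.5,3.0,0],"angular":[0,0,0],"claw":0},{"xyz":[-3.5,3.0,0],"angular":[0,0,0],"claw":0},{"xyz":[-3.5,3.0,0],"angular":[0,0,0],"claw":0},{"xyz":[-3.5,3.0,0],"angular":[0,0,0],"claw":0},{"xyz":[-3.5,3.0,0],"angular":[0,0,0],"claw":0},{"xyz":[-3.5,3.0,0],"angular":[0,0,0],"claw":0},{"xyz":[-3.5,2.5,0],"angular":[0,0,0],"claw":0}], "force": 20}}

```text
t: 2.0
eef_pos: [0.6195, -0.0069, 0.2488]
ee_rot: [3.142, 0.001, -2.877]
force: [-0.1, -0.4, -0.5]
width: 0.0005
gripper_force: 0.0
```

Call:
{"api": "servo_tool", "payload": {"targets": [{"xyz":[0,0,0],"angular":[0,0,-8.5],"claw":0},{"xyz":[0,0,0],"angular":[0,0,-8.5],"claw":0},{"xyz":[0,0,0],"angular":[0,0,-8.5],"claw":0},{"xyz":[0,0,0],"angular":[0,0,-8.5],"claw":0},{"xyz":[0,0,0],"angular":[0,0,-8.5],"claw":0},{"xyz":[0,0,0],"angular":[0,0,-8.5],"claw":0},{"xyz":[0,0,0],"angular":[0,0,-8.5],"claw":0},{"xyz":[0,0,0],"angular":[0,0,-8.5],"claw":0},{"xyz":[0,0,0],"angular":[0,0,-8.5],"claw":0},{"xyz":[0,0,0],"angular":[0,0,-8.5],"claw":0},{"xyz":[0,0,0],"angular":[0,0,-8.5],"claw":0},{"xyz":[0,0,0],"angular":[0,0,-8.5],"claw":0},{"xyz":[0,0,0],"angular":[0,0,-8.5],"claw":0},{"xyz":[0,0,0],"angular":[0,0,-8.5],"claw":0},{"xyz":[0,0,0],"angular":[0,0,-8.5],"claw":0},{"xyz":[0,0,0],"angular":[0,0,-8.5],"claw":0},{"xyz":[0,0,0],"angular":[0,0,-8.5],"claw":0},{"xyz":[0,0,0],"angular":[0,0,-8.5],"claw":0},{"xyz":[0,0,0],"angular":[0,0,-8.5],"claw":0},{"xyz":[0,0,0],"angular":[0,0,-8.5],"claw":0}]}}

```text
t: 4.0
eef_pos: [0.6187, -0.009, 0.2485]
ee_rot: [-3.142, 0.0, 0.095]
force: [-0.4, 0.4, 0.4]
width: 0.0002
gripper_force: 0.0
```

```bash
python3 - <<'E'
from h import *
delta([.6241,-.0046,.2],33.2); delta([.6241,-.0046,.122],33.2)
E
```

```text
now 4.0 [ 0.6187 -0.009   0.2485] [-1.80e+02  1.00e-02  5.46e+00] F [-0.4  0.4  0.4] w 0.00024710553769928415
shift cm [ 0.58 -0.38  4.85] rotvec deg [ -0.     0.   -27.74]
now 4.0 [ 0.6187 -0.009   0.2485] [-1.80e+02  1.00e-02  5.46e+00] F [-0.4  0.4  0.4] w 0.00024710553769928415
shift cm [ 0.58 -0.38 12.65] rotvec deg [ -0.     0.   -27.74]
```

Call:
{"api": "servo_tool", "payload": {"targets": [{"xyz":[0.6,-0.4,0],"angular":[0,0,-7],"claw":0},{"xyz":[0,0,2],"angular":[0,0,-7],"claw":0},{"xyz":[0,0,2],"angular":[0,0,-7],"claw":0},{"xyz":[0,0,2],"angular":[0,0,-7],"claw":0},{"xyz":[0,0,2],"angular":[0,0,0],"claw":0},{"xyz":[0,0,1.5],"angular":[0,0,0],"claw":0},{"xyz":[0,0,1.5],"angular":[0,0,0],"claw":0},{"xyz":[0,0,1],"angular":[0,0,0],"claw":0},{"xyz":[0,0,0.6],"angular":[0,0,0],"claw":0},{"xyz":[0,0,0],"angular":[0,0,0],"claw":0}]}}

```text
t: 5.0
eef_pos: [0.624, -0.0045, 0.1219]
ee_rot: [-3.141, 0.001, 0.578]
force: [-0.7, -0.3, -0.3]
width: 0.0004
gripper_force: 0.0
```

```bash
python3 - <<'E'
from h import *
c=np.array([.5725,.0115])
a=np.radians(-56.8); e=np.array([np.cos(a),np.sin(a)]); t=np.array([-e[1],e[0]])
P=c+.042*e+.0165*t; delta([*P,.122],33.2)
for n in("scene","top"):
    f=viewer.grab_frame(n);u,v=proj(f,[*c,.1]).astype(int); I=f["color"][v-50:v+50,u-50:u+50]; cv2.imwrite(f"pics/{n}1.png",cv2.resize(I,None,fx=4,fy=4,interpolation=cv2.INTER_CUBIC))
cv2.imwrite("pics/c1.png",cv2.hconcat([cv2.imread("pics/scene1.png"),cv2.imread("pics/top1.png")]))
E
```

```text
now 5.0 [ 0.624  -0.0045  0.1219] [-1.7998e+02  6.0000e-02  3.3110e+01] F [-0.7 -0.3 -0.3] w 0.00040451637287035704
shift cm [-1.78  0.04 -0.01] rotvec deg [-0.02  0.06 -0.09]
```

View pics/c1.png

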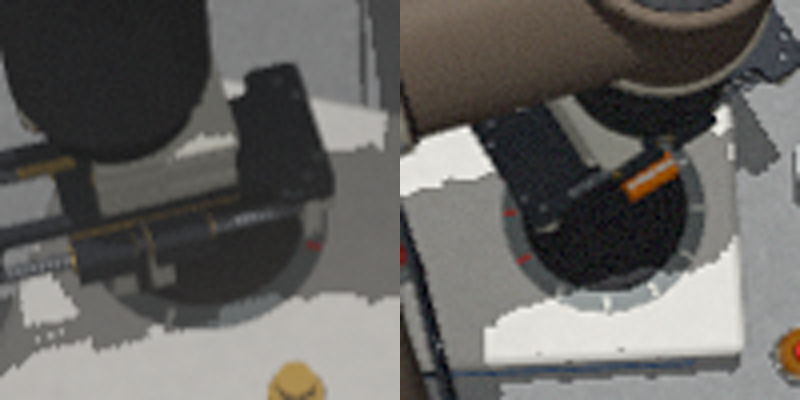

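Call:
{"api": "servo_tool", "payload": {"targets": [{"xyz":[-0.6,0,0],"angular":[0,0,0],"claw":0},{"xyz":[-0.4,0,0],"angular":[0,0,0],"claw":0},{"xyz":[-0.4,0,0],"angular":[0,0,0],"claw":0},{"xyz":[-0.4,0,0],"angular":[0,0,0],"claw":0},{"xyz":[0,0,0],"angular":[0,0,0],"claw":0}]}}

```text
t: 5.6
eef_pos: [0.6091, -0.0145, 0.123]
ee_rot: [3.141, -0.001, 0.578]
force: [1.4, 0.3, -0.0]
width: 0.0006
gripper_force: 0.0
```

Call:
{"api": "servo_tool", "payload": {"targets": [{"xyz":[-0.28,0.1,0],"angular":[0,0,3.75],"claw":0},{"xyz":[-0.28,0.1,0],"angular":[0,0,3.75],"claw":0},{"xyz":[0,0,0],"angular":[0,0,0],"claw":0}]}}

```text
t: 5.9
eef_pos: [0.6081, -0.0172, 0.1232]
ee_rot: [3.141, -0.006, 0.445]
force: [6.9, 5.5, -3.6]
width: 0.0004
gripper_force: 3.8
```

```bash
cat > lug.py <<'E'
from meas import *
c=np.array([.5725,.0115])
s=monitor.get_state(); R=Ro.from_euler("xyz",s["ee_rot"])
print(s["t"],s["eef_pos"].round(4),np.degrees(s["ee_rot"]).round(1),"toolF",R.inv().apply(s["force"]).round(1),"axis->TCP in tool cm",(R.inv().apply(s["eef_pos"]-[*c,.122])*100).round(2))
for n in("top","scene"):
    f=viewer.grab_frame(n); m=cv2.morphologyEx(masks(f)["orange"].astype(np.uint8),cv2.MORPH_CLOSE,np.ones((3,3)))
    for a,p,_ in blobs(m,8):
        x=onz(f,*p,.119)[:2]-c
        if np.hypot(*x)<.06: print(n,a,p.round(1),"az",np.degrees(np.arctan2(x[1],x[0])).round(1),"r",np.hypot(*x).round(4))
E
python3 lug.py
```

```text
5.9 [ 0.6081 -0.0172  0.1232] [180.   -0.3  25.5] toolF [ 8.6 -2.   3.6] axis->TCP in tool cm [ 1.98  4.13 -0.1 ]
```

Call:
{"api": "servo_tool", "payload": {"targets": [{"xyz":[-0.28,0.1,0],"angular":[0,0,3.75],"claw":0},{"xyz":[-0.28,0.1,0],"angular":[0,0,3.75],"claw":0},{"xyz":[0,0,0],"angular":[0,0,0],"claw":0}]}}

```text
t: 6.3
eef_pos: [0.602, -0.0228, 0.1229]
ee_rot: [3.141, -0.002, 0.315]
force: [1.0, -0.8, 0.4]
width: 0.0004
gripper_force: 0.6
```

```bash
python3 lug.py; python3 - <<'E'
from h import *
f=viewer.grab_frame("top");u,v=proj(f,[.5725,.0115,.1]).astype(int); cv2.imwrite("pics/t2.png",cv2.resize(f["color"][v-45:v+45,u-45:u+45],None,fx=6,fy=6,interpolation=cv2.INTER_CUBIC))
E
```

```text
6.3 [ 0.602  -0.0228  0.1229] [ 1.8e+02 -1.0e-01  1.8e+01] toolF [ 0.7  1.1 -0.4] axis->TCP in tool cm [ 1.74  4.18 -0.09]
```

View pics/t2.png

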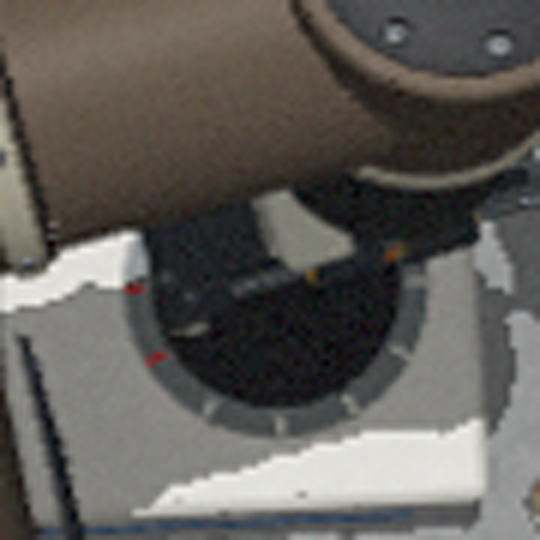

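Call:
{"api": "servo_tool", "payload": {"targets": [{"xyz":[-0.28,0.1,0],"angular":[0,0,3.75],"claw":0},{"xyz":[-0.28,0.1,0],"angular":[0,0,3.75],"claw":0},{"xyz":[-0.28,0.1,0],"angular":[0,0,3.75],"claw":0},{"xyz":[-0.28,0.1,0],"angular":[0,0,3.75],"claw":0},{"xyz":[-0.28,0.1,0],"angular":[0,0,3.75],"claw":0},{"xyz":[-0.28,0.1,0],"angular":[0,0,3.75],"claw":0},{"xyz":[0,0,0],"angular":[0,0,0],"claw":0}]}}

```text
t: 7.15
eef_pos: [0.5875, -0.0313, 0.1229]
ee_rot: [-3.141, -0.004, -0.077]
force: [5.9, -1.1, -3.1]
width: 0.0001
gripper_force: 3.0
```

Call:
{"api": "servo_tool", "payload": {"targets": [{"xyz":[-0.28,0.1,0],"angular":[0,0,3.75],"claw":0},{"xyz":[-0.28,0.1,0],"angular":[0,0,3.75],"claw":0},{"xyz":[0,0,0],"angular":[0,0,0],"claw":0}]}}

```text
t: 7.45
eef_pos: [0.5797, -0.0331, 0.1226]
ee_rot: [3.141, 0.0, -0.208]
force: [1.2, -0.8, -0.1]
width: 0.0004
gripper_force: 0.5
```

```bash
python3 lug.py
```

```text
7.45 [ 0.5797 -0.0331  0.1226] [180.    0.  -11.9] toolF [1.3 0.6 0.1] axis->TCP in tool cm [ 1.62  4.21 -0.06]
```

Each click shows the same pattern: about 6–8 N of push, then close to zero. That's two clicks; now the third.

Call:
{"api": "servo_tool", "payload": {"targets": [{"xyz":[-0.28,0.1,0],"angular":[0,0,3.75],"claw":0},{"xyz":[-0.28,0.1,0],"angular":[0,0,3.75],"claw":0},{"xyz":[-0.28,0.1,0],"angular":[0,0,3.75],"claw":0},{"xyz":[-0.28,0.1,0],"angular":[0,0,3.75],"claw":0},{"xyz":[-0.28,0.1,0],"angular":[0,0,3.75],"claw":0},{"xyz":[-0.28,0.1,0],"angular":[0,0,3.75],"claw":0},{"xyz":[0,0,0],"angular":[0,0,0],"claw":0}]}}

```text
t: 8.25
eef_pos: [0.5621, -0.0326, 0.1225]
ee_rot: [3.141, -0.0, -0.6]
force: [2.3, -0.6, -0.3]
width: 0.0007
gripper_force: 0.7
```

Call:
{"api": "servo_tool", "payload": {"targets": [{"xyz":[-0.28,0.1,0],"angular":[0,0,3.75],"claw":0},{"xyz":[-0.28,0.1,0],"angular":[0,0,3.75],"claw":0},{"xyz":[0,0,0],"angular":[0,0,0],"claw":0}]}}

```text
t: 8.55
eef_pos: [0.556, -0.0308, 0.1225]
ee_rot: [3.141, 0.0, -0.731]
force: [0.5, -0.4, 0.9]
width: 0.0004
gripper_force: 0.4
```

```bash
python3 lug.py; python3 - <<'E'
from h import *
for n in("scene","top"):
    f=viewer.grab_frame(n);u,v=proj(f,[.5725,.0115,.1]).astype(int); cv2.imwrite(f"pics/{n}3.png",cv2.resize(f["color"][v-45:v+45,u-45:u+45],(400,400),interpolation=cv2.INTER_CUBIC))
cv2.imwrite("pics/c3.png",cv2.hconcat([cv2.imread("pics/scene3.png"),cv2.imread("pics/top3.png")]))
E
```

```text
8.55 [ 0.556  -0.0308  0.1225] [180.    0.  -41.9] toolF [ 0.7 -0.  -0.9] axis->TCP in tool cm [ 1.59  4.25 -0.05]
```

View pics/c3.png

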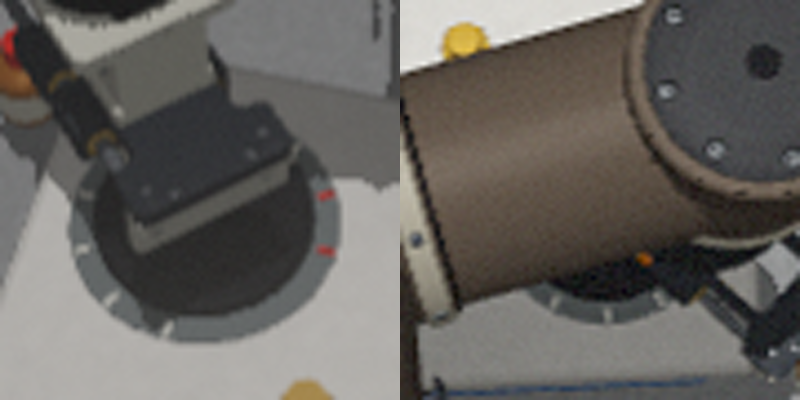

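A speck of orange at (645,258) in the right half puts the lug at about −142°, the third click. Now the fourth.

Call:
{"api": "servo_tool", "payload": {"targets": [{"xyz":[-0.28,0.1,0],"angular":[0,0,3.75],"claw":0},{"xyz":[-0.28,0.1,0],"angular":[0,0,3.75],"claw":0},{"xyz":[-0.28,0.1,0],"angular":[0,0,3.75],"claw":0},{"xyz":[-0.28,0.1,0],"angular":[0,0,3.75],"claw":0},{"xyz":[-0.28,0.1,0],"angular":[0,0,3.75],"claw":0},{"xyz":[0,0,0],"angular":[0,0,0],"claw":0}]}}

```text
t: 9.35
eef_pos: [0.544, -0.0239, 0.1226]
ee_rot: [-3.141, -0.001, -1.059]
force: [2.8, -4.1, -1.4]
width: 0.0001
gripper_force: 2.3
```

Call:
{"api": "servo_tool", "payload": {"targets": [{"xyz":[-0.28,0.1,0],"angular":[0,0,3.75],"claw":0},{"xyz":[-0.28,0.1,0],"angular":[0,0,3.75],"claw":0},{"xyz":[0,0,0],"angular":[0,0,0],"claw":0}]}}

```text
t: 9.65
eef_pos: [0.5392, -0.0194, 0.1226]
ee_rot: [3.141, -0.0, -1.19]
force: [0.5, -1.1, -0.2]
width: 0.0003
gripper_force: 0.5
```

```bash
python3 lug.py
```

```text
9.65 [ 0.5392 -0.0194  0.1226] [180.   -0.  -68.2] toolF [ 1.2 -0.   0.2] axis->TCP in tool cm [ 1.63  4.24 -0.06]
```

Call:
{"api": "servo_tool", "payload": {"targets": [{"xyz":[0.7,0,0],"angular":[0,0,0],"claw":0},{"xyz":[1,0,0],"angular":[0,0,0],"claw":0},{"xyz":[0.5,0,0],"angular":[0,0,0],"claw":0},{"xyz":[0,0,-3],"angular":[0,0,0],"claw":0},{"xyz":[0,0,-4],"angular":[0,0,0],"claw":0},{"xyz":[0,0,-4],"angular":[0,0,0],"claw":0},{"xyz":[-4,-1.4,0],"angular":[0,0,0],"claw":0},{"xyz":[-4,-1.4,0],"angular":[0,0,0],"claw":0},{"xyz":[-4,-1.4,0],"angular":[0,0,0],"claw":0},{"xyz":[-4,-1.4,0],"angular":[0,0,0],"claw":0},{"xyz":[-4,-1.4,0],"angular":[0,0,0],"claw":0},{"xyz":[-4,-1.4,0],"angular":[0,0,0],"claw":0},{"xyz":[0,0,0],"angular":[0,0,0],"claw":0}]}}

```text
t: 11.05
eef_pos: [0.5361, 0.2182, 0.2322]
ee_rot: [-3.141, 0.0, -1.186]
force: [-0.2, -0.3, -1.1]
width: 0.0002
gripper_force: 0.0
```

```bash
python3 lug.py; python3 - <<'E'
from h import *
delta([.5335,.2241,.15],-68.2)
for n in("scene","top"):
    f=viewer.grab_frame(n);u,v=proj(f,[.5725,.0515,.1]).astype(int); cv2.imwrite(f"pics/{n}4.png",cv2.resize(f["color"][v-60:v+60,u-60:u+60],(400,400),interpolation=cv2.INTER_CUBIC))
cv2.imwrite("pics/c4.png",cv2.hconcat([cv2.imread("pics/scene4.png"),cv2.imread("pics/top4.png")]))
E
```

```text
11.05 [0.5361 0.2182 0.2322] [-180.     0.   -67.9] toolF [0.2 0.3 1.1] axis->TCP in tool cm [-20.53  -4.4  -11.01]
top 73 [298.3 211.5] az -163.0 r 0.0371
scene 93 [249.2 187.3] az -162.3 r 0.0298
now 11.15 [0.5358 0.215  0.2321] [ 1.7995e+02 -1.0000e-02 -6.8040e+01] F [-0.4 -0.5 -0.5] w 0.0001403215858939022
shift cm [-0.93 -0.13  8.21] rotvec deg [ 0.05 -0.01  0.16]
```

View pics/c4.png

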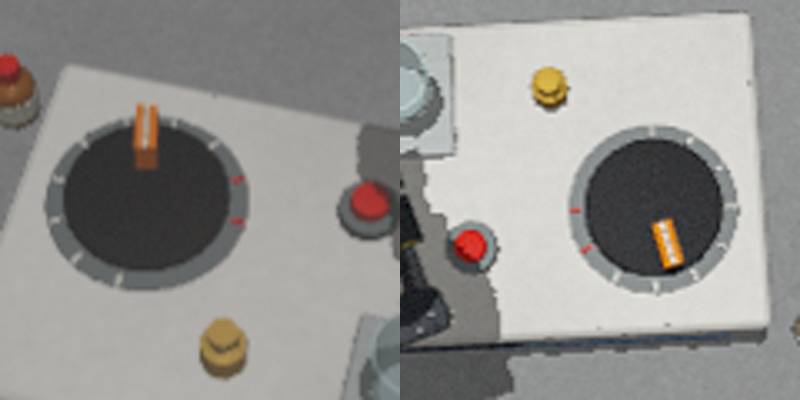

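The lug hasn't seated. It lies at about −163°, half-way between the third and fourth ticks, at (668,243) in the right half. I'll go back and push it the rest of the way before touching the button.

```bash
python3 lug.py; python3 - <<'E'
from h import *
y=np.radians(-68.2); x=np.array([np.cos(y),np.sin(y)])
P=np.array([.5392,-.0194])+.02*x
delta([*P,.2321],-68.2)
E
```

```text
11.25 [0.536  0.2136 0.2324] [180.   -0.  -68.2] toolF [-0.1 -0.4 -0. ] axis->TCP in tool cm [-20.12  -4.13 -11.04]
top 83 [298.2 211.3] az -163.3 r 0.0364
scene 77 [249.2 185.8] az -162.0 r 0.0338
now 11.35 [0.5361 0.2133 0.2326] [179.99  -0.   -68.21] F [ 0.1  0.2 -0.4] w 0.0007809169154248545
shift cm [23.72  8.35  0.05] rotvec deg [ 0.01 -0.   -0.01]
```

Call:
{"api": "servo_tool", "payload": {"targets": [{"xyz":[4,1.4,0],"angular":[0,0,0],"claw":0},{"xyz":[4,1.4,0],"angular":[0,0,0],"claw":0},{"xyz":[4,1.4,0],"angular":[0,0,0],"claw":0},{"xyz":[4,1.4,0],"angular":[0,0,0],"claw":0},{"xyz":[4,1.4,0],"angular":[0,0,0],"claw":0},{"xyz":[3.9,1.4,0],"angular":[0,0,0],"claw":0},{"xyz":[0,0,0],"angular":[0,0,0],"claw":0},{"xyz":[0,0,3],"angular":[0,0,0],"claw":0},{"xyz":[0,0,3],"angular":[0,0,0],"claw":0},{"xyz":[0,0,3],"angular":[0,0,0],"claw":0},{"xyz":[0,0,2],"angular":[0,0,0],"claw":0},{"xyz":[0,0,0],"angular":[0,0,0],"claw":0}]}}

```text
t: 12.55
eef_pos: [0.545, -0.0395, 0.12]
ee_rot: [3.137, 0.001, -1.191]
force: [-0.6, 0.2, -0.1]
width: 0.0004
gripper_force: 0.0
```

```bash
python3 lug.py; python3 - <<'E'
from h import *
delta([.5392,-.0194,.122],-68.2)
E
```

```text
12.55 [ 0.545  -0.0395  0.12  ] [ 1.797e+02  1.000e-01 -6.820e+01] toolF [-0.4  0.5  0.1] axis->TCP in tool cm [3.71 4.45 0.22]
scene 16 [251.4 188.9] az -172.9 r 0.026
now 12.65 [ 0.5472 -0.039   0.1231] [ 1.7999e+02 -2.0000e-02 -6.8150e+01] F [ 0.6  0.4 -0.4] w 0.0004421275103500408
shift cm [-2.12  0.02  0.11] rotvec deg [ 0.01 -0.02  0.05]
```

Call:
{"api": "servo_tool", "payload": {"targets": [{"xyz":[-0.8,0,0],"angular":[0,0,0],"claw":0},{"xyz":[-0.7,0,0],"angular":[0,0,0],"claw":0},{"xyz":[-0.6,0,0],"angular":[0,0,0],"claw":0},{"xyz":[-0.28,0.1,0],"angular":[0,0,3.75],"claw":0},{"xyz":[-0.28,0.1,0],"angular":[0,0,3.75],"claw":0},{"xyz":[0,0,0],"angular":[0,0,0],"claw":0},{"xyz":[0,0,0],"angular":[0,0,0],"claw":0}]}}

```text
t: 13.35
eef_pos: [0.5355, -0.0142, 0.123]
ee_rot: [-3.141, 0.0, -1.318]
force: [-0.1, -0.2, 0.2]
width: 0.0009
gripper_force: 0.0
```

```bash
python3 lug.py
```

```text
13.35 [ 0.5355 -0.0142  0.123 ] [-180.     0.   -75.5] toolF [ 0.2  0.2 -0.2] axis->TCP in tool cm [ 1.56  4.23 -0.1 ]
```

Call:
{"api": "servo_tool", "payload": {"targets": [{"xyz":[0.7,0,0],"angular":[0,0,0],"claw":0},{"xyz":[1,0,0],"angular":[0,0,0],"claw":0},{"xyz":[0.5,0,0],"angular":[0,0,0],"claw":0},{"xyz":[0,0,-3],"angular":[0,0,0],"claw":0},{"xyz":[0,0,-4],"angular":[0,0,0],"claw":0},{"xyz":[0,0,-4],"angular":[0,0,0],"claw":0},{"xyz":[-4.2,-1,0],"angular":[0,0,0],"claw":0},{"xyz":[-4.2,-1,0],"angular":[0,0,0],"claw":0},{"xyz":[-4.2,-1,0],"angular":[0,0,0],"claw":0},{"xyz":[-4.2,-1,0],"angular":[0,0,0],"claw":0},{"xyz":[-4.2,-1,0],"angular":[0,0,0],"claw":0},{"xyz":[-4.2,-0.9,0],"angular":[0,0,0],"claw":0},{"xyz":[0,0,0],"angular":[0,0,0],"claw":0},{"xyz":[0,0,0],"angular":[0,0,0],"claw":0}]}}

```text
t: 14.85
eef_pos: [0.5354, 0.2233, 0.232]
ee_rot: [3.141, -0.0, -1.319]
force: [0.4, 0.7, -0.2]
width: 0.0007
gripper_force: 0.0
```

```bash
python3 lug.py; python3 - <<'E'
from h import *
delta([.5335,.2241,.15],-86.3)
for n in("scene","top"):
    f=viewer.grab_frame(n);u,v=proj(f,[.5725,.0515,.1]).astype(int); cv2.imwrite(f"pics/{n}5.png",cv2.resize(f["color"][v-60:v+60,u-60:u+60],(400,400),interpolation=cv2.INTER_CUBIC))
cv2.imwrite("pics/c5.png",cv2.hconcat([cv2.imread("pics/scene5.png"),cv2.imread("pics/top5.png")]))
E
```

```text
14.85 [0.5354 0.2233 0.232 ] [179.9  -0.  -75.6] toolF [-0.5 -0.6  0.2] axis->TCP in tool cm [-21.43  -1.68 -11.01]
top 68 [294.4 211. ] az -178.8 r 0.0343
scene 89 [253.3 186.6] az -177.9 r 0.0328
now 14.95 [0.5355 0.2219 0.2323] [ 1.7997e+02 -1.0000e-02 -7.5670e+01] F [-0.5 -0.2  0.2] w 0.0007185903540273136
shift cm [-0.26  0.14  8.23] rotvec deg [ 0.03 -0.02 10.63]
```

View pics/c5.png

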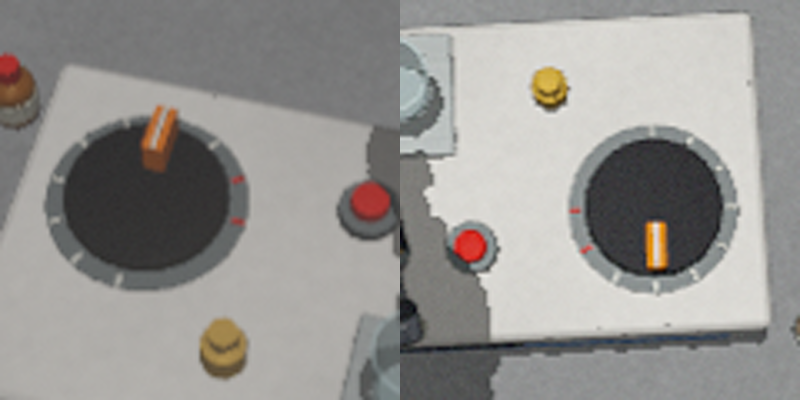

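The lug now sits on the bottom (fourth) tick at (656,245), about 120° on from the start. The green press comes next.

Call:
{"api": "servo_tool", "payload": {"targets": [{"xyz":[-0.2,0.15,2],"angular":[0,0,0],"claw":0},{"xyz":[0,0,3],"angular":[0,0,0],"claw":0},{"xyz":[0,0,3],"angular":[0,0,0],"claw":0},{"xyz":[0,0,2],"angular":[0,0,0],"claw":0},{"xyz":[0,0,0.5],"angular":[0,0,0],"claw":0},{"xyz":[0,0,0.3],"angular":[0,0,0],"claw":0},{"xyz":[0,0,0],"angular":[0,0,0],"claw":0}]}}

```text
t: 15.75
eef_pos: [0.5341, 0.2243, 0.1254]
ee_rot: [-3.141, 0.0, -1.321]
force: [0.2, -0.4, -0.3]
width: 0.0006
gripper_force: 0.0
```

Call:
{"api": "servo_tool", "payload": {"targets": [{"xyz":[0,0,0.2],"angular":[0,0,0],"claw":0},{"xyz":[0,0,0.2],"angular":[0,0,0],"claw":0},{"xyz":[0,0,0],"angular":[0,0,0],"claw":0}]}}

```text
t: 16.05
eef_pos: [0.5343, 0.2248, 0.1215]
ee_rot: [-3.139, 0.0, -1.32]
force: [2.5, -0.6, 3.0]
width: 0.0004
gripper_force: 1.5
```

Contact at about TCP 0.122, as expected; pressing on.

Call:
{"api": "servo_tool", "payload": {"targets": [{"xyz":[0,0,0.2],"angular":[0,0,0],"claw":0},{"xyz":[0,0,0.2],"angular":[0,0,0],"claw":0},{"xyz":[0,0,0],"angular":[0,0,0],"claw":0}]}}

```text
t: 16.35
eef_pos: [0.5344, 0.2248, 0.1182]
ee_rot: [-3.139, 0.0, -1.319]
force: [-0.7, -2.3, 11.8]
width: 0.0002
gripper_force: 6.4
```

Call:
{"api": "servo_tool", "payload": {"targets": [{"xyz":[0,0,0.15],"angular":[0,0,0],"claw":0},{"xyz":[0,0,0],"angular":[0,0,0],"claw":0}]}}

```text
t: 16.55
eef_pos: [0.5345, 0.2248, 0.118]
ee_rot: [-3.139, 0.0, -1.319]
force: [-6.0, -2.8, 23.0]
width: 0.0005
gripper_force: 11.7
```

Call:
{"api": "servo_tool", "payload": {"targets": [{"xyz":[0,0,0.15],"angular":[0,0,0],"claw":0},{"xyz":[0,0,0],"angular":[0,0,0],"claw":0}]}}

```text
t: 16.75
eef_pos: [0.5345, 0.2248, 0.1177]
ee_rot: [-3.138, 0.0, -1.318]
force: [-9.4, -4.1, 33.6]
width: 0.0002
gripper_force: 17.0
```

It's hard against something at 0.118. I'll find where contact ends on the way up, to tell the full 6 mm of travel from resting on the housing.

Call:
{"api": "servo_tool", "payload": {"targets": [{"xyz":[0,0,-0.5],"angular":[0,0,0],"claw":0},{"xyz":[0,0,0],"angular":[0,0,0],"claw":0},{"xyz":[0,0,0],"angular":[0,0,0],"claw":0}]}}

```text
t: 17.05
eef_pos: [0.5342, 0.2248, 0.1192]
ee_rot: [-3.14, 0.001, -1.32]
force: [3.8, -0.5, 4.2]
width: 0.0001
gripper_force: 2.2
```

Call:
{"api": "servo_tool", "payload": {"targets": [{"xyz":[0,0,-0.2],"angular":[0,0,0],"claw":0},{"xyz":[0,0,0],"angular":[0,0,0],"claw":0}]}}

```text
t: 17.25
eef_pos: [0.5339, 0.2247, 0.1207]
ee_rot: [-3.141, 0.0, -1.32]
force: [3.2, 1.0, 2.9]
width: 0.0007
gripper_force: 1.7
```

Call:
{"api": "servo_tool", "payload": {"targets": [{"xyz":[0,0,-0.15],"angular":[0,0,0],"claw":0},{"xyz":[0,0,0],"angular":[0,0,0],"claw":0}]}}

```text
t: 17.45
eef_pos: [0.5334, 0.2245, 0.1219]
ee_rot: [3.141, 0.0, -1.32]
force: [2.0, 1.2, 3.6]
width: 0.0004
gripper_force: 1.4
```

Call:
{"api": "servo_tool", "payload": {"targets": [{"xyz":[0,0,-0.15],"angular":[0,0,0],"claw":0},{"xyz":[0,0,0],"angular":[0,0,0],"claw":0}]}}

```text
t: 17.65
eef_pos: [0.5331, 0.2243, 0.1234]
ee_rot: [3.141, -0.0, -1.32]
force: [1.5, 0.9, 2.5]
width: 0.0004
gripper_force: 0.9
```

The spring force falls from about 4.5 to 2 N and contact is still there at 0.1234. The stop at 0.118 was therefore the full 6 mm at about 5 N, not the housing. Retreating.

Call:
{"api": "servo_tool", "payload": {"targets": [{"xyz":[0,0,-1],"angular":[0,0,0],"claw":0},{"xyz":[0,0,-3],"angular":[0,0,0],"claw":0},{"xyz":[0,0,-4],"angular":[0,0,0],"claw":0},{"xyz":[0,0,-3],"angular":[0,0,0],"claw":0},{"xyz":[-4,2,0],"angular":[0,0,0],"claw":0},{"xyz":[-4,2,0],"angular":[0,0,0],"claw":0},{"xyz":[-4,2,0],"angular":[0,0,0],"claw":0},{"xyz":[0,0,0],"angular":[0,0,0],"claw":0},{"xyz":[0,0,0],"angular":[0,0,0],"claw":0},{"xyz":[0,0,0],"angular":[0,0,0],"claw":0}]}}

```text
t: 18.65
eef_pos: [0.4456, 0.3252, 0.2336]
ee_rot: [3.141, -0.0, -1.32]
force: [0.4, -0.5, 1.3]
width: 0.0003
gripper_force: 0.0
```

```bash
python3 lug.py; python3 - <<'E'
from meas import *
for n in("scene","top"):
    f=viewer.grab_frame(n); M=masks(f)
    for a,p,_ in blobs(M["green"]):
        X=onz(f,*p,.1)
        if .35<X[0]<.85 and abs(X[1])<.3: print(n,a,p.round(1),X.round(4))
cv2.imwrite("pics/end.png",f["color"])
E
```

```text
18.65 [0.4456 0.3252 0.2336] [180.   -0.  -75.6] toolF [ 0.6 -0.3 -1.3] axis->TCP in tool cm [-33.53   4.53 -11.17]
top 87 [294.5 211.1] az -178.3 r 0.0345
scene 87 [253.3 186.6] az -177.9 r 0.0329
scene 78 [348.6 214.4] [0.5338 0.2239 0.1   ]
top 72 [211.9 212.7] [0.5335 0.2244 0.1   ]
```

View pics/end.png

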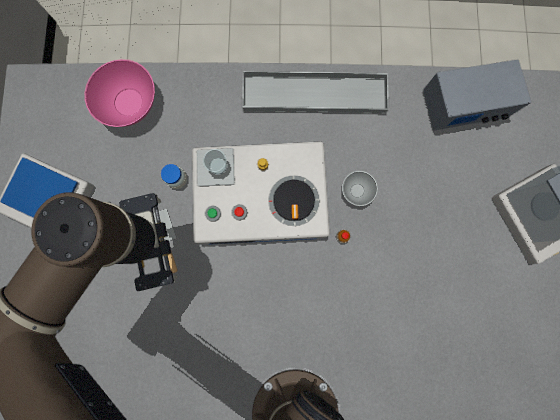

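The lug rests on the fourth tick at (294,211), green is back up at (212,213), and nothing else has moved.

```bash
python3 -c "
from h import *
print(order.job_done())"
```

```text
the job is handed in; nothing more can be done
None
```

The dial is resting in the fourth click clockwise (it stuck half-way into that click on the first push and needed a second). Green was then pressed fully down and came back up, red and the other things were left untouched, and the job was handed in at about 19 s; no verdict came back.

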